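# Slide the saw-blade tray home onto its pegs and lock it in the case

## Task

Put the spare saw blade away: push its plywood tray into the open storage case, along the runners, until you feel it drop down over the brass locating pegs. Then swing the brass turn button right round until it stops across the tray's dark front strip, so that the tray is locked in. Do it slowly and gently, by pushing with the fingertips: the tray must not be lifted, and the tools lying around must stay where they are.

Things in the scene. Friction and masses are not known exactly. Their poses are not given: they have to be found in the camera images.
- blade_case: Plywood saw-blade case, fixed, 280 (x) x 234 (y) x 80 mm high. Origin: centre of its underside, on the table; z up. The tray goes in along its +x. Top and front (x = -140) are open; side walls along x, 15 mm thick, inner faces at y = +-102, tops at z = 80; back wall from x = +128. A second tray inside, all below z = 50, is fixed.
- case_runner (a point): Point in the case: case x = 0, y = 0, z = 52 mm, level with the tops of the two dark runners along the side walls. Each runner carries two brass pegs, 18 mm long (x), 9 mm wide, 8 mm high (tops at z = 60), centred at case x = -115 and +20.
- blade_tray: Loose plywood tray, 255 (x) x 200 (y) x 10 mm, 0.5-0.9 kg, axes parallel to the case's, 2 mm side play; saw blade (184 mm) fixed on it, knob 31 mm high at x = +12. Origin: centre of the underside. Starts 45-90 mm short of home, its underside on the peg tops (z = 60). Home: origin at case x = -10, y = 0; there it drops 8 mm onto the runners (z = 52) and the pegs stop it.
- tray_notch (a point): Middle of the tray's front notch at its +y edge (tray x = -105). All four notches, at x = -105 and +30 in both long edges, are 24 mm long (x), 12 mm deep, cut through; they drop over the 18 mm pegs, 3 mm play fore and aft. Sliding takes 2 to 6 N.
- tray_front (a point): Centre of the upright outer face to push on, at the tray's -x end (tray x = -127.5, y = 0, 14 mm above the underside). The face, board and dark front strip in one plane, is 196 mm wide, from the underside to 28 mm above it; the strip is 16 mm thick. Tray home: face 2.5 mm inside the case's front, strip top level with the wall tops (80 mm).
- turn_button (a joint): Angle (rad) of the brass turn button on the case's +y wall top. 0 (start -0.3 to 0.15): points along the wall to the case's +x. Grows as it swings in over the tray, clockwise from above; at its stop, 1.57, it points to the case's -y, across the strip. Friction 0.05 N m, no spring. Underside at 83 mm: clears a home strip (80) but strikes one that has not dropped (88).
- button_pivot (a point): Point on the turn button's vertical pivot axis, 95 mm above the table, at case x = -129, y = +109.5.
- button_tip (a point): Point on the turn button near its free end, 52 mm from the pivot, 95 mm above the table. The bar is 14 mm wide, reaches 56 mm from the pivot and lies 83 to 91 mm above the table; a thumb ridge 5 mm wide on its middle line, from 14 to 50 mm from the pivot, rises to 102 mm.
- adjustable_wrench: Grey steel adjustable wrench, 188 x 43 x 12 mm, lying on the table to the right of the case. Bystander: leave it alone. Origin: centre of its underside.
- screw_jar: Glass jar of screws with a grey lid, 69 mm wide, 92 mm high, standing to the right of the case. Bystander: leave it alone. Origin: centre of its underside.
- wax_tin: Round grey tin of table wax with a cream and brown lid, 68 mm wide, 31 mm high, on the bench to the left. Bystander: leave it alone. Origin: centre of its underside.

How it is judged:
On the way, in this order (a step that is already met when the one before it is completed fails the run):
1. the tray has been pushed in and has dropped over all four pegs (z of blade_tray in the frame of blade_case below 0.055 m and x of blade_tray in the frame of blade_case between -0.015 and -0.005 m and angle between blade_tray's own z axis and vertical below 0.025 rad and angle between the x axis of blade_tray and the x axis of blade_case, either way round below 0.04 rad), for 0.2 s.
2. the turn button is swung across the seated tray's front strip (all of step 1 and value of joint turn_button above 1.35 rad), for 0.2 s.
At the end, for the whole second after the job is handed in: Tray down over all four pegs (underside under 55 mm above the table, within 5 mm fore and aft of home, level within 0.025 rad), turn button beyond 1.35 rad (stop 1.57), all at rest; wrench, jar and tin within 30 mm of where they were (all of step 2 and linear speed of blade_tray below 0.01 m/s and distance of each of adjustable_wrench, screw_jar, wax_tin from where it was at the start of the episode below 0.03 m); the robot touches nothing.
It fails at once if the tray is lifted more than 12 mm above its sliding height, or tipped by more than 0.12 rad (z of blade_tray in the frame of blade_case above 0.072 m or angle between blade_tray's own z axis and vertical above 0.12 rad).
It fails at once if the tray is squeezed or shoved with more than 80 N (contact force between the fingers and blade_tray above 80 N).
It fails at once if a bystander is moved by more than 30 mm (distance of any of adjustable_wrench, screw_jar, wax_tin from where it was at the start of the episode above 0.03 m).
It also fails if it takes over 42 s, if anything falls off the work surface, if the arm or the gripper's body presses on something with over 40 N, if the wrist force passes 120 N, or if a joint passes its speed limit or range.

## Robot

A 7-joint arm with a two-finger parallel gripper is mounted at the origin on the work surface; the furniture and walls round the work are solid. World frame = base frame: x ahead of the robot, y to its left, z up, the work surface at z = 0. Lengths are in m, angles in rad, forces in N, time in s.
With the tool pointing down it reaches from about 0.4 to 0.875 m from the base axis. Payload 6.5 kg.
Tool frame: the origin (TCP) lies at the very end of the fingers, on their centre line; the grasp point (between the pads) lies 19 mm behind it; z points along the fingers, y is the line along which they close (so a half turn about z gives the same grasp; the last joint's range is limited). The gripper opens to 85 mm and grips with 20 to 120 N. Pads are 22 mm wide; open, the fingers measure 114 mm over their backs; the gripper's body (76 mm by 85 mm) begins 54 mm behind the grasp point. The pads swing forward as they close: fully open they stand 13 mm farther back than shut.
Start: joints at [-1.256, 0.536, -0.004, 1.538, 0.003, 1.067, -0.071], TCP at [0.242, 0.603, 0.203] pointing down, gripper open.
Joint ranges: [-2.7, 2.7], [-0.37, 2.16], [-1.27, 1.26], [0.24, 2.4], [-1.31, 4.45], [0.19, 1.91], [-2.76, 2.76]. Speed limits (rad/s): [2.39, 2.39, 3.14, 3.14, 3.14, 3.14, 3.14].

## Interface

Orientations are given as a rotation vector (axis times angle).
In Python, from workcell import arm, viewer, probe_bus, close_job gives the robot as it stands (arm), with the cameras (viewer), the readings (probe_bus) and the job as plain functions.
- The arm moves only by the shell command python3 steer.py 'ROWS' [FORCE]. ROWS is a JSON list of rows, 1 to 20 of them, each written [opening, [dx, dy, dz], turn]: the opening from 0.0 (shut) to 1.0 (fully open), then dx, dy, dz in m, then a turn about the tool's z in rad; each row shifts and turns the commanded pose from where the row before left it, along the tool's axes as they then stand; what a row does not reach is not made up. A row lasts 1/10 s, in which the tool goes at most 0.05 m and 0.15 rad, less where a joint would pass 70% of its speed; a pose out of reach is approached as far as the arm can. The fingers move at their own pace and stop on an object; FORCE is the grip in N (left out, the last holds). Time passes only in rows, so rows that do not move let the fingers close. It prints the time, the measured TCP pose, the force, the opening and the grip force at its end. Input that does not fit is refused with a message, and nothing moves.
- probe_bus.sense(): the state, without advancing time (a new reading comes with each control period).
- viewer.capture(name): name is "side" or "top" or "wrist"; returns a dict with "frame" (420x560x3 uint8, red, green, blue), "mtx" (3x3 intrinsics, pixels), "dist_coeffs" ([k1, k2, p1, p2, k3] as OpenCV has them; the pictures are not rectified), "extrinsics" (4x4, takes a point from world to camera coordinates). Camera axes: x right, y down, z forward; pixel columns grow to the right and rows downward; lengths in m; the calibration is good to about 2 mm. A picture is of the moment at which its call begins. There is no depth.
- close_job(): hands the job in; it is judged then, once.
The state is a dict: "time": time; "joint_pos": joint angles; "joint_velocities": joint speeds; "joint_torque": joint torques, N m; "ee_pos": TCP position; "tool_rot": TCP orientation; "force": force on the tool from outside, world axes, zero at the start; "ft_torque": the same for the moment, N m; "grip_width": opening from 0.0 (shut) to 1.0 (fully open); "grasp_force": force on a finger pad.
Only numpy, scipy, OpenCV 4.12 (cv2) and the standard library are available. Lean on these libraries where they do the work, as an engineer would, in place of code of your own. Each camera call takes 0.05 s, during which the arm holds its last target. There are 200 camera calls.

## Working session

There is one attempt and no reset: what is moved stays moved. The work goes in short steps, Python scripts to look and compute and a shell command to move; the robot and the scene stay as the last step left them, time stands still between calls to the robot, and variables do not carry over. Pictures are saved under pics/ and viewed, at most 10 in all, crops included, and the job is handed in when it is done.

```bash
ls; mkdir -p pics; python3 - <<'E'
from workcell import arm, viewer, probe_bus, close_job
import cv2,numpy as np,pickle
s=probe_bus.sense();print({k:np.round(v,3).tolist() for k,v in s.items()})
d={}
for n in("side","top","wrist"):
    c=viewer.capture(n);d[n]=c;cv2.imwrite(f"pics/{n}0.png",c["frame"][:,:,::-1])
    E=c["extrinsics"];print(n,np.round(-E[:3,:3].T@E[:3,3],3).tolist(),np.round(E[:3,:3],2).tolist(),np.round(c["dist_coeffs"],3))
pickle.dump(d,open("c0.pkl","wb"))
E
```

```text
pics
steer.py
workcell.py
{'time': 0.0, 'joint_pos': [-1.256, 0.537, -0.004, 1.539, 0.003, 1.067, -0.071], 'joint_velocities': [0.0, -0.0, -0.002, -0.0, 0.0, 0.003, 0.001], 'joint_torque': [0.0, -58.342, 1.049, -25.91, 0.012, 0.01, -0.0], 'ee_pos': [0.241, 0.603, 0.202], 'tool_rot': [-0.594, -3.085, 0.003], 'force': [0.058, -0.652, -0.324], 'ft_torque': [0.041, -0.025, 0.037], 'grasp_force': 0.0, 'grip_width': 1.003}
side [0.184, 1.521, 0.791] [[-0.97, -0.25, 0.01], [-0.11, 0.39, -0.92], [0.22, -0.89, -0.4]] [-0.168  0.     0.     0.     0.   ]
top [0.445, -0.015, 1.594] [[0.01, -1.0, -0.01], [-1.0, -0.01, -0.08], [0.08, 0.01, -1.0]] [-0.045  0.     0.     0.     0.   ]
wrist [0.178, 0.627, 0.373] [[0.37, 0.93, -0.0], [0.9, -0.36, 0.27], [0.25, -0.1, -0.96]] [-0.023  0.     0.     0.     0.   ]
```

View pics/top0.png

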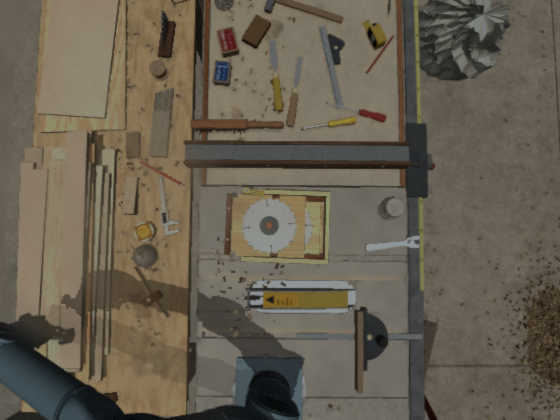

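View pics/side0.png

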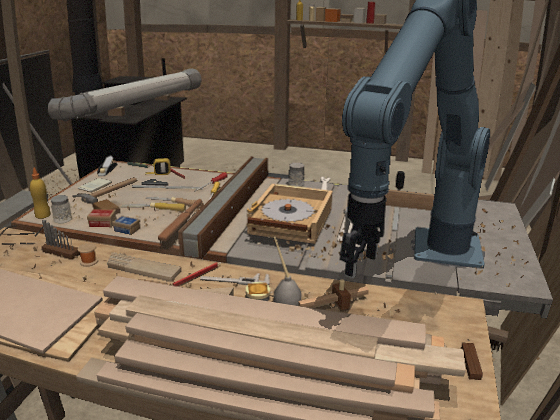

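The top view shows the case at about cols 225-330, rows 188-263. Its dark front strip is on the left (col ~233) and the brass button at about (253,190), so case +x points roughly to world -y and case +y to world +x. The side view shows the same case, partly beside the gripper. I'll enlarge both.

```bash
python3 - <<'E'
import cv2,pickle,numpy as np
d=pickle.load(open("c0.pkl","rb"))
a=cv2.resize(d["top"]["frame"][180:270,215:345],None,fx=6,fy=6,interpolation=cv2.INTER_CUBIC)
b=cv2.resize(d["side"]["frame"][175:250,235:345],None,fx=7,fy=7,interpolation=cv2.INTER_CUBIC)
cv2.imwrite("pics/tc.png",np.clip(a[:,:,::-1]*1.5,0,255));cv2.imwrite("pics/sc.png",np.clip(b[:,:,::-1]*1.3,0,255))
E
```

```text
[ WARN:0@0.026] global loadsave.cpp:1063 imwrite_ Unsupported depth image for selected encoder is fallbacked to CV_8U.
```

View pics/tc.png

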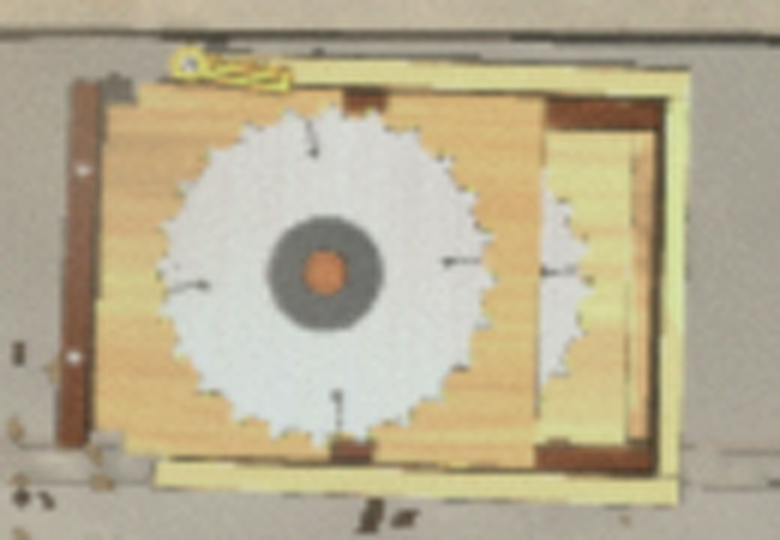

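View pics/sc.png

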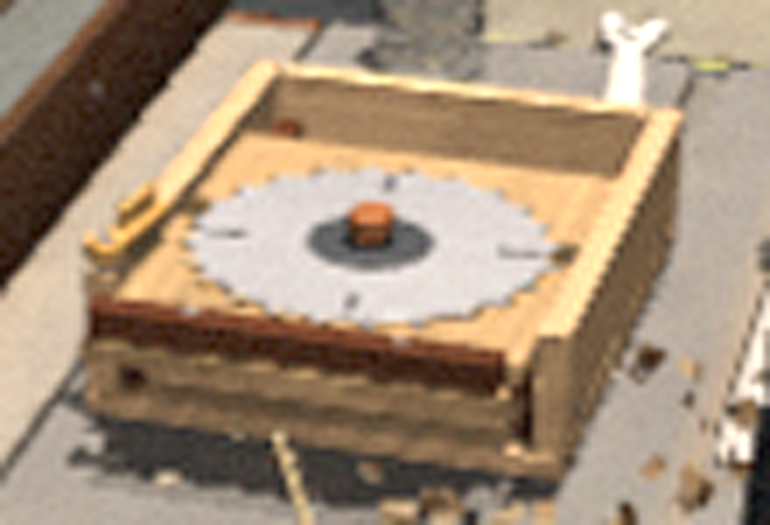

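View pics/wrist0.png

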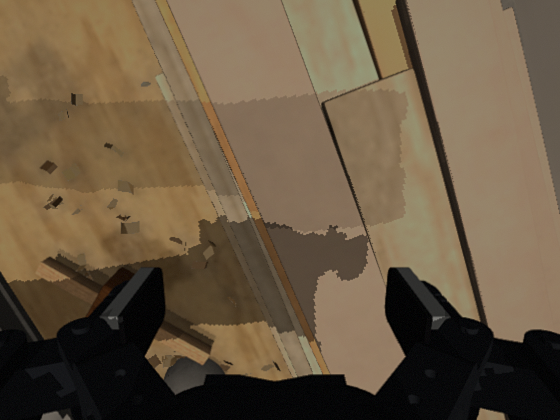

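The top crop shows the pivot at (189,64), button tip at (290,78), knob at (326,272), strip outer corners at (72,82) and (57,447), and case back corners at (690,68) and (678,503). The side crop shows the knob at (371,208), pivot at about (98,243) and strip top corners at (92,298) and (500,352). The wrist view shows only the left bench and tells me nothing useful.

```bash
cat > h.py <<'E'
import numpy as np,cv2
def ray(c,uv):
    E=c["extrinsics"];R=E[:3,:3];p=cv2.undistortPoints(np.array([[uv]],float),np.array(c["mtx"]),np.array(c["dist_coeffs"]))[0,0]
    d=R.T@np.array([*p,1]);return -R.T@E[:3,3],d/np.linalg.norm(d)
def plane(c,uv,z):
    o,d=ray(c,uv);return o+d*(z-o[2])/d[2]
def tri(c1,a,c2,b):
    o,d=ray(c1,a);q,e=ray(c2,b)
    t=np.linalg.lstsq(np.c_[d,-e],q-o,rcond=None)[0];P=o+t[0]*d;Q=q+t[1]*e
    return (P+Q)/2,np.linalg.norm(P-Q)
def crop(X,f,off): return ((X[0]+.5)/f-.5+off[0],(X[1]+.5)/f-.5+off[1])
E
python3 - <<'E'
import pickle;from h import *
d=pickle.load(open("c0.pkl","rb"));T=d["top"];S=d["side"]
t=lambda *X:crop(X,6,(215,180));s=lambda *X:crop(X,7,(235,175))
r=lambda p:np.round(p,4).tolist()
for n,a,b in[("knob",(326,272),(371,207)),("pivot",(189,64),(98,243)),("stripL",(72,82),(92,298)),("stripR",(57,447),(500,352)),("backL",(690,68),(275,63)),("backR",(678,503),(680,110))]:
    print(n,*map(r,tri(T,t(*a),S,s(*b))))
for n,a,z in[("backL",(690,68),.08),("backR",(678,503),.08),("-y wall front out",(153,485),.08),("-y wall front in",(156,459),.08),("stripL",(72,82),.088),("stripR",(57,447),.088),("pivot",(189,64),.095),("tip",(291,79),.091)]: print(n,r(plane(T,t(*a),z)))
print("strip side view L/R",r(plane(S,s(92,298),.088)),r(plane(S,s(500,352),.088)))
# bystanders
E
```

```text
knob [0.5419, 0.0046, 0.0906] 0.0011
pivot [0.6544, 0.0792, 0.0899] 0.0042
stripL [0.6409, 0.1407, 0.0919] 0.0023
stripR [0.4483, 0.146, 0.0933] 0.0017
backL [0.6487, -0.1915, 0.0784] 0.0099
backR [0.4209, -0.1834, 0.0802] 0.0011
backL [0.6533, -0.1903, 0.08]
backR [0.4203, -0.1835, 0.08]
-y wall front out [0.4277, 0.0958, 0.08]
-y wall front in [0.4415, 0.0944, 0.08]
stripL [0.6425, 0.1414, 0.088]
stripR [0.4474, 0.1464, 0.088]
pivot [0.6516, 0.0783, 0.095]
tip [0.6445, 0.024, 0.091]
strip side view L/R [0.6422, 0.133, 0.088] [0.4512, 0.1357, 0.088]
```

```bash
python3 - <<'E'
import pickle;from h import *
d=pickle.load(open("c0.pkl","rb"));T=d["top"];S=d["side"]
for z in(0,.05,.1):print(z,plane(T,(255,165),z).round(3),plane(T,(255,185),z).round(3),"oiler",plane(T,(145,257),z).round(3),"jar",plane(T,(391,208),z).round(3))
o,dd=ray(S,(275,238))
for y in(.3,.35,.4,.45):print("spike",(o+dd*(y-o[1])/dd[1]).round(3))
v=T["frame"][140:192,255].astype(int);print(v.mean(1).round().tolist())
b=cv2.resize(S["frame"][150:270,170:310],None,fx=5,fy=5,interpolation=cv2.INTER_CUBIC);cv2.imwrite("pics/f.png",b[:,:,::-1])
E
```

```text
0 [0.752 0.055 0.   ] [0.683 0.054 0.   ] oiler [0.435 0.424 0.   ] jar [ 0.607 -0.408  0.   ]
0.05 [0.742 0.053 0.05 ] [0.675 0.052 0.05 ] oiler [0.436 0.41  0.05 ] jar [ 0.602 -0.396  0.05 ]
0.1 [0.733 0.05  0.1  ] [0.668 0.05  0.1  ] oiler [0.436 0.396 0.1  ] jar [ 0.597 -0.383  0.1  ]
spike [0.507 0.3   0.118]
spike [0.494 0.35  0.145]
spike [0.481 0.4   0.173]
spike [0.467 0.45  0.201]
[115.0, 66.0, 50.0, 49.0, 47.0, 73.0, 78.0, 80.0, 79.0, 81.0, 79.0, 79.0, 79.0, 80.0, 82.0, 79.0, 76.0, 77.0, 81.0, 75.0, 54.0, 51.0, 48.0, 42.0, 30.0, 29.0, 29.0, 47.0, 108.0, 119.0, 121.0, 119.0, 121.0, 119.0, 119.0, 120.0, 120.0, 119.0, 120.0, 119.0, 119.0, 117.0, 115.0, 117.0, 111.0, 60.0, 70.0, 100.0, 78.0, 103.0, 97.0, 104.0]
```

View pics/f.png

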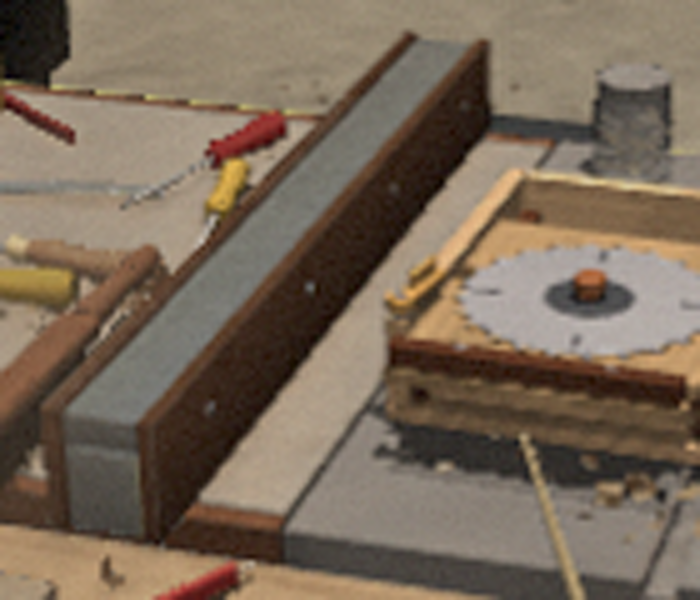

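```bash
python3 steer.py '[[0, [0, 0, -0.04], -0.12], [0, [0, 0, -0.04], -0.12], [0, [-0.03, -0.02, -0.03], -0.113], [0, [-0.04, 0, 0], 0], [0, [-0.04, 0, 0], 0], [0, [-0.04, -0.01, 0], 0], [0, [-0.04, -0.01, 0], 0], [0, [-0.04, -0.01, 0], 0], [0, [-0.04, -0.01, 0], 0], [0, [0, 0, 0], 0]]'
```

```text
time: 1.15
ee_pos: [0.5145, 0.5274, 0.3115]
tool_rot: [0.058, 3.137, -0.007]
force: [-0.8, -0.4, -0.2]
grip_width: 0.001
grasp_force: 0.0
```

The fence is a tall dark board about 80 mm outside the case (near face x≈0.74), which leaves room for the fingers. A thin stick stands near y≈0.35-0.45, so I'll stay high until past it.

```bash
python3 steer.py '[[0, [-0.009, -0.04, 0], 0], [0, [-0.009, -0.04, 0], 0], [0, [-0.009, -0.04, 0], 0], [0, [-0.009, -0.04, 0], 0], [0, [-0.009, -0.04, 0], 0], [0, [0, -0.04, 0], 0], [0, [0, -0.04, 0], 0], [0, [0, -0.04, 0.0], 0], [0, [0, -0.012, 0.02], 0], [0, [0, 0, 0.035], 0], [0, [0, 0, 0.04], 0], [0, [0, 0, 0.04], 0], [0, [0, 0, 0.04], 0], [0, [0, 0, 0.03], 0], [0, [0, 0, 0.02], 0], [0, [0, 0, 0.0], 0]]'
python3 - <<'E'
from workcell import arm, viewer, probe_bus, close_job
import cv2,numpy as np,pickle
d={n:viewer.capture(n) for n in("side","top")}
pickle.dump(d,open("c1.pkl","wb"))
a=cv2.resize(d["side"]["frame"][150:260,215:355],None,fx=5,fy=5,interpolation=cv2.INTER_CUBIC)
cv2.imwrite("pics/s1.png",a[:,:,::-1]);print(probe_bus.sense()["ee_pos"],probe_bus.sense()["force"])
E
```

```text
time: 2.75
ee_pos: [0.5402, 0.199, 0.0849]
tool_rot: [-0.043, -3.136, 0.004]
force: [-0.0, 0.1, -1.2]
grip_width: 0.004
grasp_force: 0.0
[0.5429867  0.19990845 0.08825471] [ 1.25161166 -0.30922868 -0.57782279]
```

View pics/s1.png

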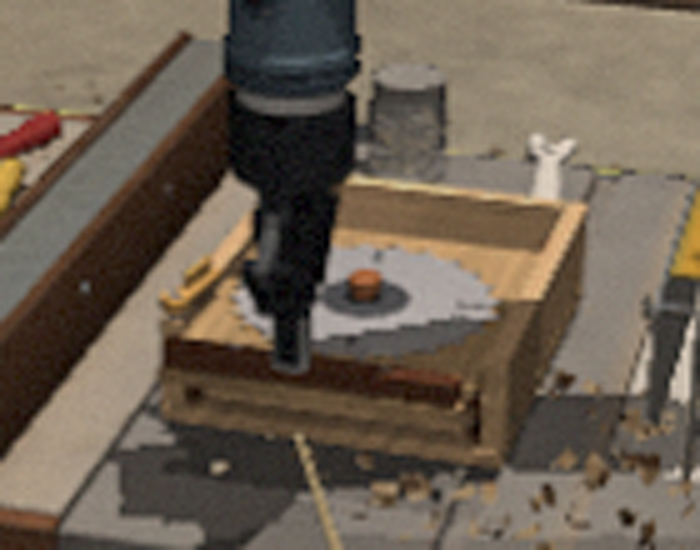

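The fingertip at (290,372) is just in front of the dark strip, near its middle. I'll lower it and approach slowly.

```bash
python3 steer.py '[[0, [0, 0, 0.012], 0], [0, [0, 0, 0.01], 0], [0, [0, -0.008, 0], 0], [0, [0, -0.008, 0], 0], [0, [0, -0.008, 0], 0], [0, [0, -0.004, 0], 0], [0, [0, -0.004, 0], 0], [0, [0, -0.004, 0], 0], [0, [0, -0.004, 0], 0], [0, [0, -0.004, 0], 0], [0, [0, -0.004, 0], 0]]'
python3 steer.py '[[0, [0, -0.004, 0], 0], [0, [0, -0.004, 0], 0], [0, [0, -0.004, 0], 0], [0, [0, -0.004, 0], 0]]'
```

```text
time: 3.95
ee_pos: [0.5417, 0.1515, 0.0659]
tool_rot: [0.043, 3.141, 0.0]
force: [1.1, -0.2, 0.6]
grip_width: 0.004
grasp_force: 0.0
time: 4.35
ee_pos: [0.5413, 0.1353, 0.0659]
tool_rot: [0.044, 3.141, -0.0]
force: [0.2, -0.0, 0.5]
grip_width: 0.004
grasp_force: 0.0
```

```bash
for i in 1 2; do python3 steer.py '[[0, [0, -0.004, 0], 0], [0, [0, -0.004, 0], 0]]' | egrep 'pos|force'; done
python3 - <<'E'
from workcell import arm, viewer, probe_bus, close_job
import pickle,cv2
from h import *
d={n:viewer.capture(n) for n in("side","top")}
pickle.dump(d,open("c2.pkl","wb"))
for k in("c0.pkl","c2.pkl"):
    T=pickle.load(open(k,"rb"));f=T["side"]["frame"][195:220,275:305].astype(int)
    m=(f[:,:,0]-f[:,:,2]>60)&(f[:,:,0]-f[:,:,1]>35);ys,xs=np.nonzero(m);print(k,m.sum(),xs.mean()+275,ys.mean()+195,plane(T["side"],(xs.mean()+275,ys.mean()+195),.09).round(4))
E
```

```text
ee_pos: [0.541, 0.1273, 0.0659]
force: [-0.6, 0.3, 0.7]
grasp_force: 0.0
ee_pos: [0.5408, 0.1194, 0.0659]
force: [-0.0, 0.3, -0.6]
grasp_force: 0.0
c0.pkl 93 288.3440860215054 199.09677419354838 [ 0.5503 -0.0387  0.09  ]
c2.pkl 38 296.0 198.89473684210526 [ 0.5252 -0.0478  0.09  ]
```

```bash
python3 - <<'E'
import pickle,cv2,numpy as np
d=pickle.load(open("c2.pkl","rb"))
a=cv2.resize(d["side"]["frame"][180:245,235:345],None,fx=7,fy=7,interpolation=cv2.INTER_CUBIC)
b=cv2.resize(d["top"]["frame"][180:270,215:345],None,fx=6,fy=6,interpolation=cv2.INTER_CUBIC)
a=a[:,:400];b=b[:,:400]
c=np.zeros((max(len(a),len(b)),800,3),np.uint8);c[:len(a),:400]=a;c[:len(b),400:400+b.shape[1]]=b
cv2.imwrite("pics/m2.png",np.clip(c[:,:,::-1]*1.3,0,255).astype(np.uint8))
E
```

```text
(no output)
```

View pics/m2.png

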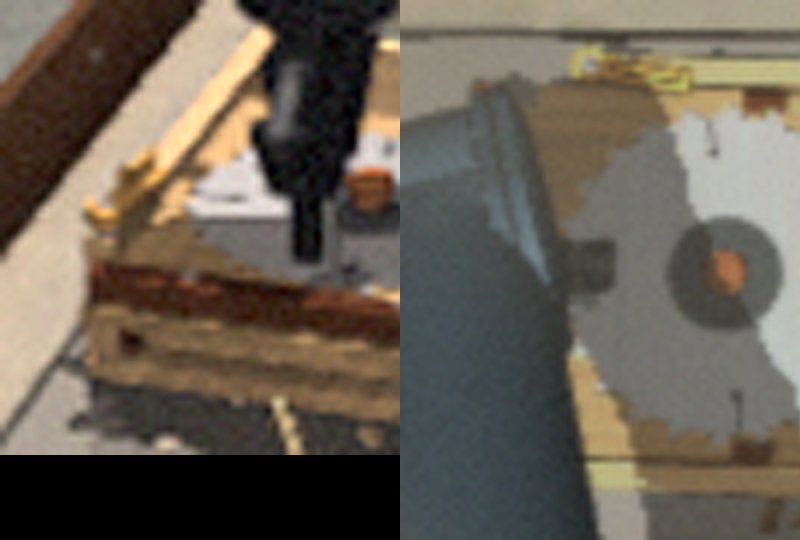

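The finger is over the tray behind the strip, and the knob hasn't moved (still at crop (326,270)). The tip must have passed above the strip, so I'll check the reported TCP against the pictures.

```bash
python3 - <<'E'
import pickle;from h import *
from workcell import arm, viewer, probe_bus, close_job
s=probe_bus.sense();print(s["ee_pos"],np.round(s["joint_pos"],3).tolist(),s["force"])
def proj(c,P):
    E=c["extrinsics"];return cv2.projectPoints(np.array([P],float),cv2.Rodrigues(E[:3,:3])[0],E[:3,3],np.array(c["mtx"]),np.array(c["dist_coeffs"]))[0].ravel().round(1)
d=pickle.load(open("c2.pkl","rb"))
for z in(.066,.075,.09,.1):print(z,proj(d["side"],[.541,.119,z]),proj(d["top"],[.541,.119,z]))
d=pickle.load(open("c1.pkl","rb"));print(proj(d["side"],[.543,.2,.0865]),"seen tip c1",(290/5+215,372/5+150))
g=d["side"]; 
for x in(.53,.54,.55):
  o,q=ray(g,(273,223.5));t=(x-o[0])/q[0]
for y in(.16,.18,.2):
  o,q=ray(g,(273,223.5));print("c1 tip",(o+q*(y-o[1])/q[1]).round(3))
d=pickle.load(open("c2.pkl","rb"));g=d["side"]
for y in(.08,.10,.119):
  o,q=ray(g,(278.8,217));print("c2 tip",(o+q*(y-o[1])/q[1]).round(3))
E
```

```text
[0.54081977 0.11877551 0.06589502] [-0.326, 0.563, 0.038, 1.894, -0.031, 0.685, 1.271] [0.72867541 0.25347712 0.42608575]
0.066 [279.3 225.3] [233.7 225.2]
0.075 [279.4 222.8] [233.4 225.1]
0.09 [279.4 218.6] [233.  224.8]
0.1 [279.5 215.7] [232.8 224.6]
[272.1 230.7] seen tip c1 (273.0, 224.4)
c1 tip [0.551 0.16  0.091]
c1 tip [0.546 0.18  0.101]
c1 tip [0.54  0.2   0.111]
c2 tip [0.553 0.08  0.076]
c2 tip [0.548 0.1   0.086]
c2 tip [0.543 0.119 0.095]
```

The side view puts the real tip about 27 mm above the reported TCP. The pass over the 88 mm strip without contact agrees with that. I'll back out over the strip, go lower in front and check again.

```bash
python3 steer.py '[[0, [0, 0, -0.02], 0], [0, [0, 0.03, 0], 0], [0, [0, 0.03, 0], 0], [0, [0, 0.015, 0], 0], [0, [0, 0, 0.02], 0], [0, [0, 0, 0.015], 0], [0, [0, 0, 0.013], 0], [0, [0, 0, 0], 0], [0, [0, 0, 0], 0]]'
cat > look.py <<'E'
from workcell import arm, viewer, probe_bus, close_job
import pickle,sys;from h import *
c=viewer.capture("side");pickle.dump(c,open("c3.pkl","wb"));s=probe_bus.sense();P=np.array(s["ee_pos"])
E=c["extrinsics"]
for dz in(0,.027):print(dz,cv2.projectPoints(np.array([P+[0,0,dz]]),cv2.Rodrigues(E[:3,:3])[0],E[:3,3],np.array(c["mtx"]),np.array(c["dist_coeffs"]))[0].ravel().round(1))
x0,y0=235,180
a=cv2.resize(c["frame"][180:250,235:345],None,fx=7,fy=7,interpolation=cv2.INTER_CUBIC);cv2.imwrite(sys.argv[1],np.clip(a[:,:,::-1]*1.4,0,255).astype(np.uint8))
print(P.round(4),np.round(s["force"],1))
for r in range(205,245,2):print(r,c["frame"][r,266:286].sum(1).tolist() if 0 else c["frame"][r,264:288].astype(int).mean(1).round().astype(int).tolist())
E
python3 look.py pics/s3.png
```

```text
time: 5.75
ee_pos: [0.5428, 0.1939, 0.0377]
tool_rot: [-0.045, -3.141, 0.001]
force: [0.1, -0.1, -0.1]
grip_width: 0.005
grasp_force: 0.0
0 [272.4 243.8]
0.027 [272.4 236. ]
[0.5433 0.1942 0.0382] [0.1 0.2 0.1]
205 [130, 117, 53, 20, 20, 19, 22, 33, 20, 22, 16, 19, 6, 16, 19, 12, 15, 36, 129, 162, 127, 97, 102, 114]
207 [121, 66, 13, 35, 47, 57, 44, 32, 35, 16, 6, 22, 18, 18, 10, 19, 10, 47, 71, 80, 63, 38, 49, 60]
209 [135, 61, 7, 39, 67, 69, 46, 27, 20, 19, 11, 27, 14, 13, 16, 16, 13, 59, 82, 68, 39, 26, 52, 45]
211 [173, 126, 31, 66, 84, 77, 52, 15, 13, 7, 16, 24, 14, 21, 21, 4, 44, 75, 77, 73, 78, 77, 79, 81]
213 [150, 136, 80, 79, 87, 63, 33, 16, 14, 11, 12, 24, 8, 24, 19, 2, 111, 161, 174, 164, 145, 129, 115, 111]
215 [87, 95, 80, 84, 79, 53, 28, 13, 10, 13, 11, 16, 20, 9, 5, 36, 131, 176, 170, 169, 168, 171, 163, 153]
217 [22, 58, 73, 83, 64, 42, 36, 37, 42, 11, 7, 16, 20, 9, 13, 65, 81, 76, 79, 81, 66, 54, 73, 85]
219 [11, 26, 34, 44, 33, 23, 15, 13, 14, 24, 22, 19, 15, 19, 15, 56, 83, 90, 88, 86, 74, 83, 87, 83]
221 [22, 16, 26, 29, 27, 23, 11, 16, 16, 23, 21, 20, 1, 17, 33,
[... 443 characters left out ...]
, 58, 58, 60, 53, 21, 18, 18, 10, 61, 66, 57, 74, 79, 78, 79, 84, 83, 78, 77, 77, 77, 73]
233 [68, 69, 64, 57, 69, 50, 8, 27, 23, 5, 62, 70, 49, 53, 56, 57, 53, 57, 46, 56, 66, 69, 71, 82]
235 [73, 75, 78, 73, 79, 57, 41, 35, 22, 25, 64, 72, 65, 68, 70, 70, 63, 60, 68, 60, 67, 62, 57, 55]
237 [42, 45, 40, 39, 80, 74, 54, 56, 64, 83, 141, 121, 68, 75, 76, 79, 78, 80, 83, 81, 84, 86, 80, 79]
239 [42, 42, 44, 44, 43, 44, 46, 46, 45, 47, 88, 118, 98, 56, 42, 43, 48, 35, 44, 46, 53, 59, 67, 80]
241 [46, 42, 45, 37, 40, 46, 46, 47, 37, 52, 42, 109, 108, 62, 56, 44, 44, 45, 41, 40, 47, 40, 69, 73]
243 [48, 46, 42, 47, 49, 43, 49, 42, 48, 42, 44, 50, 131, 123, 46, 42, 46, 44, 46, 43, 46, 46, 41, 73]
```

The tip ends at row ≈236, so the offset is about 25 mm and the true tip height is about 63 mm, level with the tray board. Pushing slowly now.

```bash
python3 steer.py '[[0, [0, -0.01, 0], 0], [0, [0, -0.01, 0], 0], [0, [0, -0.004, 0], 0], [0, [0, -0.004, 0], 0], [0, [0, -0.004, 0], 0]]'|egrep 'pos|force:'
for i in 1; do python3 steer.py '[[0, [0, -0.003, 0], 0], [0, [0, -0.003, 0], 0], [0, [0, -0.003, 0], 0]]'|egrep 'pos|force:'; python3 steer.py '[[0, [0, -0.003, 0], 0], [0, [0, -0.003, 0], 0]]'|egrep 'pos|force:'; done
```

```text
ee_pos: [0.5421, 0.1623, 0.0381]
force: [-0.2, -0.6, -0.3]
grasp_force: 0.0
ee_pos: [0.5418, 0.1547, 0.0379]
force: [0.5, 3.0, 0.3]
grasp_force: 1.6
ee_pos: [0.5416, 0.1484, 0.038]
force: [0.2, 3.6, 0.3]
grasp_force: 1.6
```

Contact came at TCP y ≈ 0.156 and the tray slides at about 3.5 N.

```bash
python3 steer.py '[[0, [0, -0.003, 0], 0], [0, [0, -0.003, 0], 0], [0, [0, -0.003, 0], 0], [0, [0, -0.003, 0], 0], [0, [0, -0.003, 0], 0], [0, [0, -0.003, 0], 0], [0, [0, -0.003, 0], 0]]'|egrep 'pos|force:'
python3 steer.py '[[0, [0, -0.003, 0], 0], [0, [0, -0.003, 0], 0], [0, [0, -0.003, 0], 0], [0, [0, -0.003, 0], 0]]'|egrep 'pos|force:'
python3 steer.py '[[0, [0, -0.0015, 0], 0], [0, [0, -0.0015, 0], 0], [0, [0, -0.0015, 0], 0]]'|egrep 'pos|force:'
```

```text
ee_pos: [0.541, 0.1264, 0.0379]
force: [-0.5, 4.4, 0.3]
grasp_force: 1.8
ee_pos: [0.5407, 0.1145, 0.0379]
force: [-0.5, 4.1, 0.9]
grasp_force: 1.9
ee_pos: [0.5405, 0.1102, 0.0379]
force: [-0.8, 4.4, -0.2]
grasp_force: 1.9
```

```bash
python3 steer.py '[[0, [0, -0.0015, 0], 0], [0, [0, -0.0015, 0], 0]]'|egrep 'pos|force:'
python3 steer.py '[[0, [0, -0.0015, 0], 0], [0, [0, -0.0015, 0], 0]]'|egrep 'pos|force:'
```

```text
ee_pos: [0.5404, 0.1072, 0.0379]
force: [-0.5, 3.8, 0.2]
grasp_force: 1.9
ee_pos: [0.5404, 0.1035, 0.0379]
force: [-1.2, 4.6, 1.2]
grasp_force: 2.3
```

```bash
for i in 1 2; do :; done; python3 steer.py '[[0, [0, -0.0015, 0], 0], [0, [0, -0.0015, 0], 0]]'|egrep 'pos|force:'
python3 steer.py '[[0, [0, -0.0015, 0], 0], [0, [0, -0.0015, 0], 0]]'|egrep 'pos|force:'
```

```text
ee_pos: [0.5404, 0.1011, 0.0379]
force: [-0.5, 2.5, -0.8]
grasp_force: 1.6
ee_pos: [0.5404, 0.0989, 0.0379]
force: [0.5, 7.1, -1.5]
grasp_force: 3.4
```

```bash
python3 steer.py '[[0, [0, -0.0015, 0], 0], [0, [0, -0.0015, 0], 0]]'|egrep 'pos|force:'
python3 look.py pics/s4.png | head -3
python3 - <<'E'
import pickle;from h import *
for k in("c0.pkl","c3.pkl"):
    c=pickle.load(open(k,"rb"));c=c.get("side",c);f=c["frame"].astype(int)
    print(k,[f[r,250].tolist() for r in range(210,232,2)])
E
```

```text
ee_pos: [0.5408, 0.0985, 0.0381]
force: [1.1, 12.7, -3.1]
grasp_force: 6.4
0 [280.9 230.3]
0.027 [281.  222.9]
[0.5407 0.0986 0.0381] [ 0.8 10.7 -3.3]
c0.pkl [[197, 145, 76], [112, 83, 48], [148, 119, 85], [114, 88, 65], [102, 60, 38], [51, 28, 17], [52, 32, 20], [125, 101, 68], [101, 81, 58], [109, 86, 60], [101, 81, 59]]
c3.pkl [[189, 139, 72], [113, 89, 53], [146, 114, 83], [115, 90, 67], [121, 99, 72], [124, 101, 75], [114, 88, 64], [115, 92, 70], [118, 94, 70], [114, 89, 67], [121, 95, 69]]
```

View pics/s4.png

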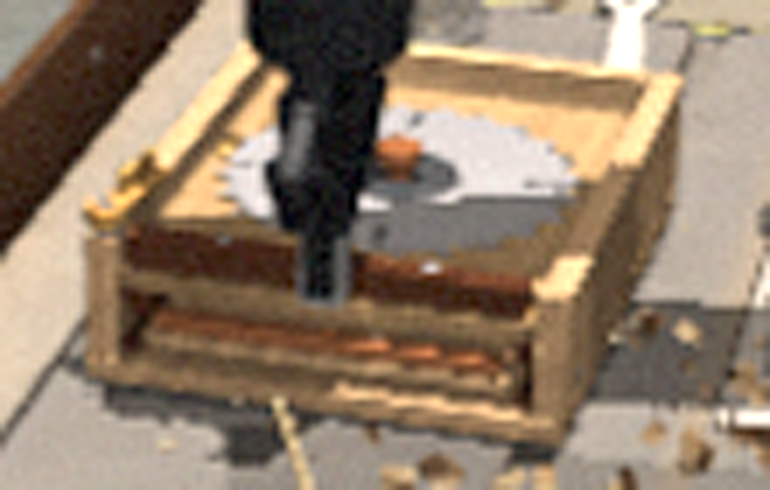

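The tray's strip top is now level with the wall tops, with its right end at (530,282) against the wall at (540,285). The force dipped and then rose to a firm stop, so the tray is seated. Next I'll back off and go round to the outer side of the button.

```bash
python3 steer.py '[[0, [0, 0.005, 0], 0], [0, [0, 0.01, 0], 0], [0, [0, 0, -0.03], 0], [0, [0, 0, -0.04], 0], [0, [0, 0, -0.03], 0], [0, [-0.035, -0.02, 0], 0], [0, [-0.035, -0.024, 0], 0], [0, [-0.035, -0.024, 0], 0], [0, [-0.035, -0.016, 0], 0], [0, [0, 0, 0.03], 0], [0, [0, 0, 0.03], 0], [0, [0, 0, 0.01], 0], [0, [0, 0, 0], 0]]'
python3 - <<'E'
import pickle;from h import *
from workcell import arm, viewer, probe_bus, close_job
c=viewer.capture("side");t=viewer.capture("top");pickle.dump(dict(side=c,top=t),open("c4.pkl","wb"))
f=c["frame"][195:225,270:310].astype(int);m=((f[:,:,0]-f[:,:,2]>50)&(f[:,:,0]>1.45*f[:,:,1])).astype(np.uint8)
n,l,s,g=cv2.connectedComponentsWithStats(m);print([(s[i,4],(g[i]+[270,195]).round(1).tolist()) for i in range(1,n) if s[i,4]>3])
E=c["extrinsics"];o=np.array([.5407,-.047,0]);ex=np.array([-.028,-.9996,0]);ey=np.array([.9996,-.028,0]);ez=np.array([0,0,1])
for nm,P in dict(knobtop_home=(.002,0,.083),knobtop_up=(.002,0,.091),stripR_home=(-.1375,-.098,.08),stripR_up=(-.1375,-.098,.088)).items():
    print(nm,cv2.projectPoints(np.array([o+P[0]*ex+P[1]*ey+P[2]*ez]),cv2.Rodrigues(E[:3,:3])[0],E[:3,3],np.array(c["mtx"]),np.array(c["dist_coeffs"]))[0].ravel().round(1))
print("strip col 300:",[(r,c["frame"][r,300].tolist()) for r in range(212,226)])
E
```

```text
time: 10.55
ee_pos: [0.6765, 0.0221, 0.0662]
tool_rot: [-0.044, -3.137, 0.002]
force: [0.0, 0.7, 0.6]
grip_width: -0.003
grasp_force: 0.0
[(np.int32(11), [291.9, 200.8]), (np.int32(15), [275.1, 215.3]), (np.int32(10), [292.2, 217.8])]
knobtop_home [291.7 200.1]
knobtop_up [291.7 198. ]
stripR_home [310.1 221.5]
stripR_up [310.2 219.3]
strip col 300: [(212, [86, 81, 80]), (213, [85, 82, 79]), (214, [108, 96, 88]), (215, [157, 133, 103]), (216, [149, 115, 75]), (217, [157, 123, 83]), (218, [95, 65, 44]), (219, [77, 43, 31]), (220, [72, 38, 29]), (221, [43, 21, 7]), (222, [46, 24, 15]), (223, [47, 28, 18]), (224, [69, 50, 33]), (225, [111, 89, 63])]
```

The knob at row 200.8 matches the home prediction of 200.1 (it would be 198.0 if still up), so the tray is down. I'll line up with the button and begin the swing.

```bash
python3 steer.py '[[0, [0, 0.012, 0], 0], [0, [0, 0.010, 0], 0], [0, [0, 0, 0.005], 0], [0, [0, 0, 0], 0]]'|egrep 'pos|force:'
python3 steer.py '[[0, [0.004, -0.001, 0], 0], [0, [0.004, -0.001, 0], 0], [0, [0.004, -0.001, 0], 0], [0, [0.004, -0.001, 0], 0]]'|egrep 'pos|force:'
python3 steer.py '[[0, [0.004, -0.001, 0], 0], [0, [0.004, -0.001, 0], 0]]'|egrep 'pos|force:'
```

```text
ee_pos: [0.6784, 0.0453, 0.0626]
force: [-0.3, -0.1, 0.0]
grasp_force: 0.0
ee_pos: [0.6622, 0.0403, 0.063]
force: [-0.1, -0.4, 0.0]
grasp_force: 0.0
ee_pos: [0.6552, 0.0393, 0.0634]
force: [2.9, 1.4, -0.2]
grasp_force: 0.9
```

```bash
python3 steer.py '[[0, [0.0035, 0.0015, 0], 0], [0, [0.0035, 0.0015, 0], 0], [0, [0.0045, 0.0015, 0], 0], [0, [0.0045, 0.0015, 0], 0], [0, [0.0045, 0.0015, 0], 0]]'|egrep 'pos|force:'
python3 steer.py '[[0, [0.004, 0.003, 0], 0], [0, [0.004, 0.003, 0], 0], [0, [0.003, 0.003, 0], 0], [0, [0.002, 0.003, 0], 0]]'|egrep 'pos|force:'
python3 steer.py '[[0, [0.002, 0.003, 0], 0], [0, [0.0005, 0.003, 0], 0]]'|egrep 'pos|force:'
```

```text
ee_pos: [0.6342, 0.0471, 0.063]
force: [1.8, -1.0, 1.8]
grasp_force: 1.1
ee_pos: [0.621, 0.0596, 0.0627]
force: [1.3, -1.0, 1.5]
grasp_force: 0.8
ee_pos: [0.6195, 0.0625, 0.0629]
force: [2.7, -11.6, -0.1]
grasp_force: 5.3
```

The force rose to 11.6 N at the expected stop position. I'll back off, raise clear and take a final look.

```bash
python3 steer.py '[[0, [0, -0.004, 0], 0], [0, [0, -0.006, 0], 0], [0, [0, 0, -0.03], 0], [0, [0, 0, -0.04], 0], [0, [0, 0, -0.05], 0], [0, [0.03, 0, -0.05], 0], [0, [0.05, 0, -0.02], 0], [0, [0.05, -0.02, 0], 0], [0, [0.04, -0.03, 0], 0], [0, [0.03, -0.03, 0], 0], [0, [0, 0, 0], 0], [0, [0, 0, 0], 0]]'
python3 - <<'E'
import pickle;from h import *
from workcell import arm, viewer, probe_bus, close_job
d={n:viewer.capture(n) for n in("side","top")};pickle.dump(d,open("c5.pkl","wb"))
a=cv2.resize(d["side"]["frame"][175:250,240:340],None,fx=4,fy=4,interpolation=cv2.INTER_CUBIC)
b=cv2.resize(d["top"]["frame"][180:270,220:330],None,fx=4,fy=4,interpolation=cv2.INTER_CUBIC)
w=np.zeros((360,800,3),np.uint8);w[:300,:360]=a[:,:360];w[:,360:]=b[:,:440]
cv2.imwrite("pics/end.png",np.clip(w[:,:,::-1]*1.4,0,255).astype(np.uint8))
e=pickle.load(open("c0.pkl","rb"));df=np.abs(d["top"]["frame"].astype(int)-e["top"]["frame"]).mean(2)
print("top diffs jar/wrench/left bench",[df[y0:y1,x0:x1].mean().round(1) for x0,x1,y0,y1 in((375,408,190,225),(362,422,230,255),(130,160,215,270))])
E
```

```text
time: 13.95
ee_pos: [0.4279, -0.0178, 0.2445]
tool_rot: [0.045, 3.141, 0.001]
force: [1.4, -0.1, 0.1]
grip_width: 0.003
grasp_force: 0.0
top diffs jar/wrench/left bench [np.float64(1.5), np.float64(1.5), np.float64(2.0)]
```

View pics/end.png

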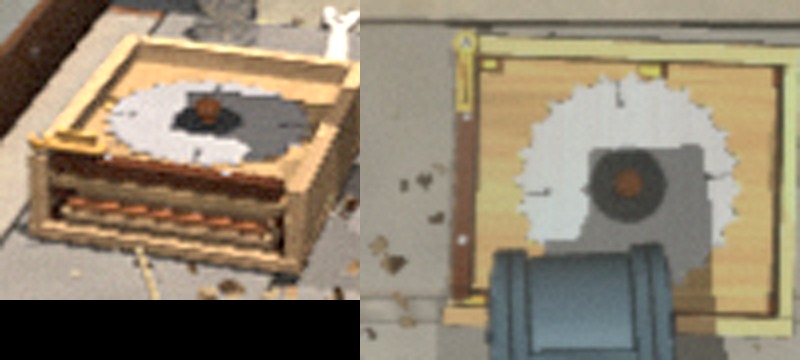

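The tray is home, with brass pegs showing in the notches at (490,64), (652,70) and (470,298). The button lies across the strip, from (466,42) to (464,108), and the bystanders haven't moved.

```bash
python3 -c "
from workcell import arm, viewer, probe_bus, close_job
print(close_job())"
```

```text
the job is handed in; nothing more can be done
None
```

The tray is home over its pegs, the turn button is at its stop across the front strip, the wrench, jar and tin did not move, and the job was handed in about 14 s into the 42 s limit (no verdict came back).

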